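# Hang the spare-key hanger in its bay and lock it with the pin

## Task

Put the spare key away: hook the A-shaped key hanger over the free part of the steel rail (the part on the far side of the eyelet block from the stop collar), slide it along the rail, past the eyelet block, until it rests against the stop collar, and let go. Then push the locking pin through the eyelet block from the robot's side, right home until its handle meets the block, so that the hanger cannot slide back, and let go. Leave the other things on the shelf where they are.

Things in the scene. Friction and masses are not known exactly. Their poses are not given: they have to be found in the camera images.
- rail_stand: Fixed stand: dark wood base 80 x 320 x 15 mm; level round steel rail, 12 mm thick, along its y axis, axis 170 mm above the shelf, on two posts 12 mm wide at y = -150 and +150 mm. Origin: on the shelf under the rail's middle. x points across the rail, away from the robot.
- gate: Fixed plain steel lock gate on the stand, its place along the rail varies. Axes as the stand's; origin on the shelf below the rail, in line with the eyelet (y = 0). Eyelet block on a column in front of the rail, lower than it. Collar and its post at y = 76 to 88 mm. The hanger's bay is the rail from y = 6 to 76 mm; the free part of the rail is y below -6 mm: the whole hanger must be there when hooked.
- eyelet_mouth (a point): Centre of the hole's mouth, on the eyelet block's face towards the robot, 115 mm above the shelf, 90 mm before the rail's axis. x axis: along the hole, the way the pin goes in (away from the robot). The block is 40 mm deep (x) and 44 x 44 mm; the round hole is 18 mm wide, goes right through, and has a 3 mm chamfer.
- hang_mark (a point): Point on top of the rail (176 mm up) where the hanger's crook lies when the hanger touches the collar: 51 mm to +y from the eyelet's axis; axes as the gate's.
- collar_face (a point): Centre of the stop collar's face that looks along -y to the bay, on the rail's axis, 170 mm up. The collar is a steel disc of 40 mm diameter, 12 mm thick, round the rail.
- hanger: Loose key hanger, 180 g: aluminium strip 50 mm wide (y) bent to an A-shaped saddle, open below, standing on two splayed legs, 70 mm over all (x). Slot between the legs: 18 mm wide for 25 mm under the roof, then widening to 60 mm. Grey grip fin on the roof, 14 mm thick (x), 40 mm wide (y), 94 to 134 mm above the feet. Either way round will do. Origin: underside's centre; z up.
- pin: Loose locking pin lying flat, 190 mm long, 120 g: flat grey handle 70 mm long (x -70 to 0), 24 mm wide (y), 14 mm high (z); round steel shank 12 mm thick, 120 mm long (x 0 to 120), end tapered over 10 mm. Origin: underside, below the shoulder where handle and shank meet; x points to the shank's end. Balances about 17 mm ahead of the shoulder.
- crook (a point): Middle of the underside of the hanger's roof, 90 mm above its feet: the point that rests on top of the rail. Hung, the hanger's y axis lies along the rail.
- pin_shoulder (a point): Centre of the handle's front face, where the shank begins, on the shank's axis (7 mm above the underside).
- pin_tip (a point): Centre of the shank's free end.
- cup: Bystander: white ceramic cup, 80 mm wide, 90 mm high; origin under its centre.
- opener: Bystander: black plastic garage opener lying flat, 60 x 110 x 30 mm; origin under its centre.
- puck: Bystander: olive silicone charging puck, 90 mm wide, 12 mm high; origin under its centre.
- sanitizer: Bystander: clear bottle with white cap, 48 mm wide, 120 mm high; origin under its centre.
- case: Bystander: grey glasses case, 60 x 160 x 40 mm; origin under its centre.
- bowl: Bystander: small blue bowl, 90 mm wide, 45 mm high; origin under its centre.
There are look-alikes about, which are no part of the job. There is more than one size of the pin; the one meant has the size given above. What is shaped like the hanger but yellow is not meant.

How it is judged:
By the outcome, as a careful person would: the job done as asked, in the order asked, and still so for the second after the job is handed in, with the robot touching nothing.
It also fails if it takes over 67 s, if anything falls off the work surface, if the arm or the gripper's body presses on something with over 40 N, if the wrist force passes 120 N, or if a joint passes its speed limit or range.

## Robot

A 6-joint arm with a two-finger parallel gripper is mounted at the origin on the work surface. World frame = base frame: x ahead of the robot, y to its left, z up, the work surface at z = 0. Lengths are in m, angles in rad, forces in N, time in s.
With the tool pointing down it reaches from about 0.15 to 0.775 m from the base axis. Payload 6.1 kg.
Tool frame: the origin (TCP) lies midway between the tips of the shut fingers; the grasp point (between the pads) lies 19 mm behind it; z points along the fingers, y is the line along which they close (so a half turn about z gives the same grasp; the last joint's range is limited). The gripper opens to 85 mm and grips with 20 to 120 N. Pads are 22 mm wide; open, the fingers measure 114 mm over their backs; the gripper's body (76 mm by 85 mm) begins 54 mm behind the grasp point. The pads swing forward as they close: fully open they stand 13 mm farther back than shut.
Start: joints at [-1.336, 0.126, -0.04, 1.405, 0, 1.571], TCP at [0.122, -0.511, 0.231] pointing down, gripper open.
Joint ranges: [-2.72, 2.72], [-0.95, 1.95], [-1.27, 1.35], [-1.78, 2.02], [-1.46, 1.47], [-3.14, 3.14]. Speed limits (rad/s): [2.39, 2.39, 3.01, 3.14, 3.14, 3.14].

## Interface

Orientations are given as a rotation vector (axis times angle).
In Python, from plant import bot, vision gives the robot as it stands.
- The arm moves only by the shell command python3 -m inch 'ROWS' [FORCE]. ROWS is JSON, a list of rows, each an object of numbers: "tx", "ty", "tz": the shift along the world's x, y, z in mm; "twist": the turn about the world's z in rad; "jaw": the closure in counts, from 0 (fully open) to 255 (shut). A call has 1 to 5 rows; each row is the pose to reach, as a shift and turn from the pose commanded when the call began; what a row does not reach only later rows make up. A row lasts 1/12 s, in which the tool goes at most 41.7 mm and 7.16 degrees, less where a joint would pass 70% of its speed; a pose out of reach is approached as far as the arm can. A call with a gripper value outside its range is refused whole. The fingers move at their own pace and stop on an object; FORCE is the grip in N (left out, the last holds). Time passes only in rows, so rows that repeat a pose let the fingers close. It gives the time, the measured TCP pose, the force, the opening and the grip force at its end, in the units of the state.
- bot.observe(): the state, without advancing time (a new reading comes with each control period).
- vision.snapshot(name): name is "side" or "top" or "wrist"; returns a dict with "image" (384x512x3 uint8, red, green, blue), "depth" (384x512 float32, m along the optical axis (not along the pixel's ray), 0 where there is no reading), "mtx" (3x3 intrinsics, pixels), "k1" (the pictures are not rectified: a ray, as slopes to the right and down, at radius r is drawn at 1 + k1 r^2 times it, then the intrinsics apply), "eye" and "rotation" of the camera in the world; the wrist camera has in their place "tool_from_camera" (4x4, takes a point from camera to tool coordinates, whose origin is the TCP and whose axes are the flange's). Camera axes: x right, y up, looking along -z (the intrinsics and any distortion apply to the point x, -y, -z); pixel columns grow to the right and rows downward; lengths in m; the calibration is good to about 2 mm. A picture is of the moment at which its call begins: read the wrist's pose just before it.
- bot.job_done(): hands the job in; it is judged then, once.
The state is a dict: "time": time; "joint_pos": joint angles; "qd": joint speeds; "tau": joint torques, N m; "tcp_pos": TCP position; "tcp_rot": TCP orientation; "ft_force": force on the tool from outside, world axes, zero at the start; "wrist_torque": the same for the moment, N m; "finger_gap": opening from 0.0 (shut) to 1.0 (fully open); "grip_force": force on a finger pad.
Only numpy, scipy, OpenCV 4.12 (cv2) and the standard library are available. Lean on these libraries where they do the work, as an engineer would, in place of code of your own. Each camera call takes 0.05 s, during which the arm holds its last target. There are 200 camera calls.

## Working session

There is one attempt and no reset: what is moved stays moved. The work goes in short steps, Python scripts to look and compute and a shell command to move; the robot and the scene stay as the last step left them, time stands still between calls to the robot, and variables do not carry over. Pictures are saved under pics/ and viewed, at most 10 in all, crops included, and the job is handed in when it is done.

```bash
ls; mkdir -p pics
cat > h.py <<'E'
import numpy as np, cv2
from plant import bot, vision
from scipy.spatial.transform import Rotation as R
def snap(n):
    s=bot.observe(); d=vision.snapshot(n)
    if 'eye' in d: d['E']=np.array(d['eye']);d['Rw']=np.array(d['rotation'])
    else:
        T=np.array(d['tool_from_camera']);Rt=R.from_rotvec(s['tcp_rot']).as_matrix()
        d['Rw']=Rt@T[:3,:3]; d['E']=np.array(s['tcp_pos'])+Rt@T[:3,3]
    return d
def rays(d,uv):
    uv=np.asarray(uv,float).reshape(-1,1,2)
    p=cv2.undistortPoints(uv,np.array(d['mtx']),np.array([d['k1'],0,0,0.]))[:,0]
    return np.c_[p[:,0],-p[:,1],-np.ones(len(p))]@d['Rw'].T
def plane(d,uv,z):
    r=rays(d,uv); return d['E']+r*((z-d['E'][2])/r[:,2])[:,None]
def cloud(d):
    H,W=d['depth'].shape; v,u=np.mgrid[:H,:W]
    r=rays(d,np.c_[u.ravel(),v.ravel()])
    P=d['E']+r*d['depth'].reshape(-1,1); P[d['depth'].ravel()==0]=np.nan
    return P.reshape(H,W,3)
def save(d,f,crop=None,k=1):
    im=d['image'][...,::-1]
    if crop: im=im[crop[1]:crop[3],crop[0]:crop[2]]
    cv2.imwrite('pics/'+f,cv2.resize(im,None,fx=k,fy=k))
E
python3 - <<'E'
from h import *
import pickle
a=snap('top');b=snap('side')
pickle.dump((a,b),open('s0.pkl','wb'))
im=np.vstack([a['image'],b['image']])
save(a,'top0.png',k=1.5);save(b,'side0.png',k=1.5)
print(a['E'],b['E'],bot.observe())
E
```

```text
pics
[ 0.32404437 -0.02302079  1.23329791] [0.07012913 0.72424301 1.13187531] {'time': 0.1, 'joint_pos': array([-1.33600489e+00,  1.26355298e-01, -4.04977670e-02,  1.40537821e+00,
       -1.36431007e-06,  1.57079061e+00]), 'qd': array([ 0.00082353, -0.00163855,  0.00215701,  0.00090226,  0.00073907,
        0.00164159]), 'tau': array([ 1.06272546e-03, -4.36903989e+01,  3.53604662e+01,  1.36237848e-02,
        8.53617985e-05, -1.59239661e-06]), 'tcp_pos': array([ 0.12205376, -0.51025309,  0.23059187]), 'tcp_rot': array([-3.11855300e+00, -3.67804989e-01,  2.66006023e-04]), 'ft_force': array([-0.96878232,  0.03815781, -1.02571701]), 'wrist_torque': array([-0.01657598, -0.03660796,  0.03986767]), 'grip_force': 0.0, 'finger_gap': 1.0025897892612055}
```

View pics/top0.png

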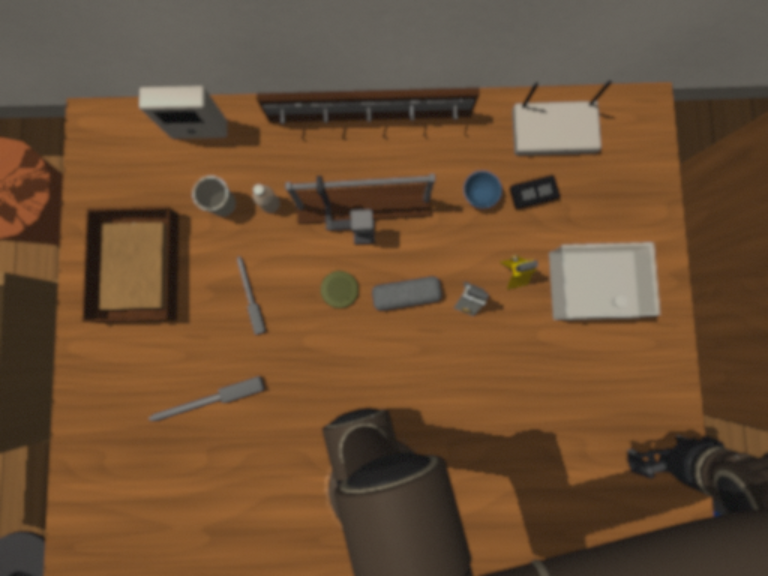

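View pics/side0.png

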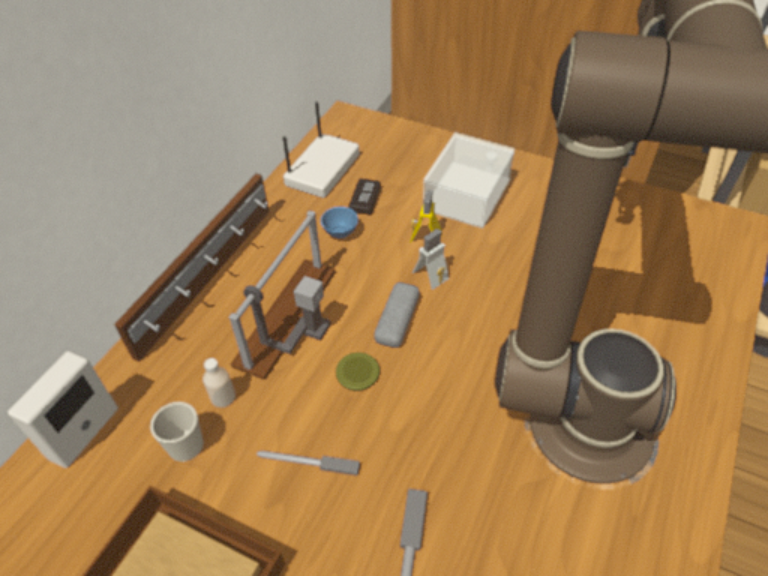

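Top view (x up, y left): the rail runs along row ≈185, with the collar at (325,195) and the eyelet block at (362,222). The free rail is to its right. The grey hanger is at (472,298) and the yellow look-alike at (518,268). The two pins are at (250,295) and (207,400). These are pixel positions at 1.5x scale.

```bash
cat > m.py <<'E'
from h import *
import pickle
a,b=pickle.load(open('s0.pkl','rb'))
P=cloud(a)
np.set_printoptions(precision=4,suppress=True)
hsv=cv2.cvtColor(a['image'],cv2.COLOR_RGB2HSV)
grey=(hsv[...,1]<70)
def reg(x0,y0,x1,y1):
    m=np.zeros(grey.shape,bool); m[int(y0/1.5):int(y1/1.5),int(x0/1.5):int(x1/1.5)]=1; return m
print('table z',np.nanmedian(P[180:190,190:200,2]))
for n,box in dict(p1=(225,250,275,340),p2=(140,370,275,425)).items():
    m=(grey&reg(*box)).astype(np.uint8)
    c=max(cv2.findContours(m,0,2)[0],key=cv2.contourArea)
    uv=np.argwhere(m)[:,::-1]
    q=plane(a,uv,0.01)[:,:2]; 
    c0=q.mean(0); u=np.linalg.svd(q-c0,full_matrices=False)[2][0]; t=(q-c0)@u; w=(q-c0)@[-u[1],u[0]]
    print(n,len(q),'len',np.ptp(t),'ends',c0+u*t.min(),c0+u*t.max(),'yaw',np.degrees(np.arctan2(u[1],u[0])))
    print([(round(x,3),round(np.ptp(w[abs(t-x)<.008]),4)) for x in np.arange(t.min()+.01,t.max(),.015)])
for n,box,zl in [('rail',(285,170,440,200),(.155,.19)),('block',(340,200,380,250),(.12,.15)),('hang',(445,275,500,320),(.1,.16)),('collar',(310,170,345,225),(.177,.2))]:
    Q=P[reg(*box)]; Q=Q[(Q[:,2]>zl[0])&(Q[:,2]<zl[1])]
    if len(Q)<5: print(n,len(Q)); continue
    r=cv2.minAreaRect((Q[:,:2]*1000).astype(np.float32))
    print(n,len(Q),Q.mean(0),np.median(Q[:,2]),r)
E
python3 m.py
```

```text
Traceback (most recent call last):
  File "m.py", line 4, in <module>
    P=cloud(a)
  File "h.py", line 20, in cloud
    P=d['E']+r*d['depth'].reshape(-1,1); P[d['depth'].ravel()==0]=np.nan
             ~^~~~~~~~~~~~~~~~~~~~~~~~~
numpy._core._exceptions._ArrayMemoryError: Unable to allocate 288. GiB for an array with shape (196608, 196608) and data type float64
```

Run:
```python
from h import *
import pickle
a,b=pickle.load(open('s0.pkl','rb'))
print(np.shape(a['Rw']),a['Rw'],a['mtx'],a['k1'],np.shape(a['depth']))
print(rays(a,[[1,2],[3,4]]).shape)
```

```text
(3,) [ 0.09498791 -0.08911513 -1.59368704] [[347.80910004   0.         254.28832636]
 [  0.         347.80910004 188.27612935]
 [  0.           0.           1.        ]] 0.01290286766344454 (384, 512)
(2,)
```

```bash
sed -i "s/d\['Rw'\]=np.array(d\['rotation'\])/d['Rw']=R.from_rotvec(d['rotation']).as_matrix()/" h.py; python3 m.py
```

```text
Traceback (most recent call last):
  File "m.py", line 4, in <module>
    P=cloud(a)
  File "h.py", line 20, in cloud
    P=d['E']+r*d['depth'].reshape(-1,1); P[d['depth'].ravel()==0]=np.nan
             ~^~~~~~~~~~~~~~~~~~~~~~~~~
numpy._core._exceptions._ArrayMemoryError: Unable to allocate 288. GiB for an array with shape (196608, 196608) and data type float64
```

Stale pickle; fix on load.

```bash
sed -i "3a for d in (a,b): d['Rw']=R.from_rotvec(d['rotation']).as_matrix()" m.py; python3 m.py
```

```text
table z 0.0007444096423193658
p1 235 len 0.1845599400699977 ends [0.5348 0.317 ] [0.3572 0.2666] yaw -164.1677594619662
[(np.float64(-0.102), np.float64(0.0087)), (np.float64(-0.087), np.float64(0.0102)), (np.float64(-0.072), np.float64(0.0092)), (np.float64(-0.057), np.float64(0.0102)), (np.float64(-0.042), np.float64(0.0101)), (np.float64(-0.027), np.float64(0.0101)), (np.float64(-0.012), np.float64(0.0101)), (np.float64(0.003), np.float64(0.0187)), (np.float64(0.018), np.float64(0.024)), (np.float64(0.033), np.float64(0.0235)), (np.float64(0.048), np.float64(0.0244)), (np.float64(0.063), np.float64(0.0234))]
p2 488 len 0.2665312330433589 ends [0.1687 0.5173] [0.242 0.261] yaw -74.03788221772534
[(np.float64(-0.149), np.float64(0.0128)), (np.float64(-0.134), np.float64(0.0142)), (np.float64(-0.119), np.float64(0.0141)), (np.float64(-0.104), np.float64(0.013)), (np.float64(-0.089), np.float64(0.0132)), (np.float64(-0.074), np.float64(0.0141)), (np.float64(-0.059), np.float64(0.0141)), (np.float64(-0.044), np.float64(0.0143)), (np.float64(-0.029), np.float64(0.0141)), (np.float64(-0.
[... 263 characters left out ...]
.0317)), (np.float64(0.091), np.float64(0.0326)), (np.float64(0.106), np.float64(0.0271))]
rail 435 [0.6582 0.0247 0.1763] 0.17569050750098492 ((655.65625, 18.170150756835938), (307.557373046875, 38.40459060668945), 89.00955200195312)
block 183 [0.5887 0.0193 0.1367] 0.13725916582512543 ((590.1781616210938, 19.720645904541016), (41.687259674072266, 43.408103942871094), 3.318617343902588)
hang 77 [ 0.4247 -0.2225  0.1283] 0.1328186760137402 ((425.9497375488281, -224.30596923828125), (39.57440948486328, 14.940051078796387), 66.84060668945312)
collar 73 [0.6557 0.0971 0.1837] 0.18313555069526366 ((653.2950439453125, 89.92479705810547), (68.83448791503906, 34.827877044677734), 71.56077575683594)
```

```bash
cat >> m.py <<'E'
print('-----')
Q=P[reg(285,165,440,205)]; Q=Q[(Q[:,2]>.171)&(Q[:,2]<.18)]
for i in range(4):
    f=np.polyfit(Q[:,1],Q[:,0],1); e=Q[:,0]-np.polyval(f,Q[:,1]); Q=Q[abs(e)<.007]
print('rail x=',f,len(Q),'y range',Q[:,1].min(),Q[:,1].max(),'yaw',-np.degrees(np.arctan(f[0])))
C=P[reg(310,165,345,225)]; C=C[(C[:,2]>.184)&(C[:,2]<.195)]; print('collar',C.mean(0),C.min(0),C.max(0))
M=R.from_rotvec(bot.observe()['tcp_rot']).as_matrix(); print('tool',M)
E
python3 m.py | sed -n '/-----/,$p'
```

```text
-----
rail x= [-0.034   0.6596] 325 y range -0.13450309165753077 0.17165634908739713 yaw 1.9482914847056456
collar [0.6562 0.1035 0.1886] [0.6436 0.0984 0.1845] [0.6701 0.1085 0.1919]
tool [[ 0.9726  0.2326 -0.0003]
 [ 0.2326 -0.9726  0.0014]
 [-0.     -0.0014 -1.    ]]
```

```bash
python3 -m inch '[{"tx":30,"ty":28,"tz":4,"twist":0.093},{"tx":60,"ty":56,"tz":8,"twist":0.186},{"tx":90,"ty":84,"tz":12,"twist":0.28},{"tx":120,"ty":112,"tz":16,"twist":0.373},{"tx":150,"ty":140,"tz":20,"twist":0.466}]' && python3 -m inch '[{"tx":30,"ty":28,"twist":0.093},{"tx":60,"ty":56,"twist":0.186},{"tx":90,"ty":84,"twist":0.28},{"tx":120,"ty":112,"twist":0.373},{"tx":150,"ty":140,"twist":0.466}]' && python3 -m inch '[{},{}]'
python3 - <<'E'
from h import *
print(bot.observe()['joint_pos'])
d=snap('wrist');save(d,'w1.png',k=1.5)
P=cloud(d);m=(P[...,2]>.118)&(P[...,2]<.15)
n,l,st,c=cv2.connectedComponentsWithStats(m.astype(np.uint8))
for i in range(1,n):
    if st[i,4]>100:
        Q=P[l==i]; print(st[i],Q.mean(0),d['image'][l==i].mean(0),cv2.minAreaRect((Q[:,:2]*1000).astype(np.float32)))
E
```

```text
[-1.33600489e+00  1.26355298e-01 -4.04977670e-02  1.40537821e+00
 -1.36431007e-06  1.57079061e+00]schema error: expected keys tx, ty, tz, twist, jaw
```

View pics/w1.png

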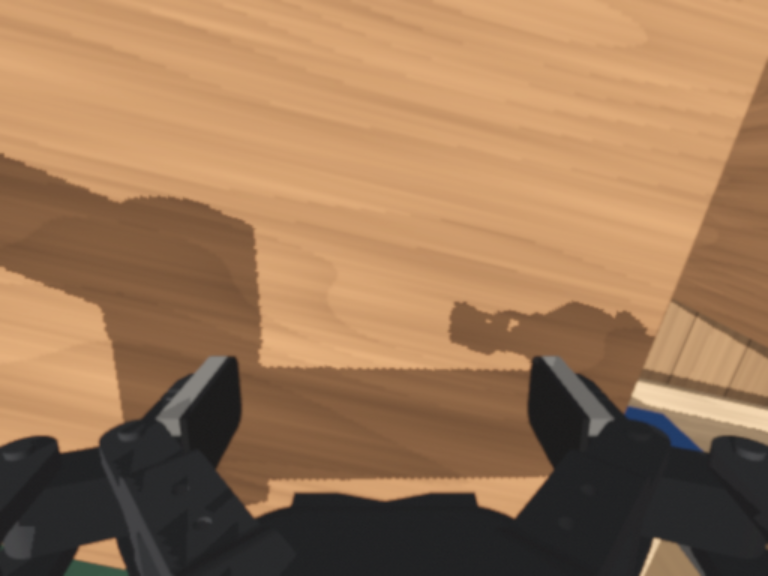

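The call was refused because every row needs all five keys, so the arm hasn't moved. The picture shows only bare shelf and the gripper's shadow.

```bash
python3 -m inch '[{"tx":30,"ty":28,"tz":4,"twist":0.093,"jaw":0},{"tx":60,"ty":56,"tz":8,"twist":0.186,"jaw":0},{"tx":90,"ty":84,"tz":12,"twist":0.28,"jaw":0},{"tx":120,"ty":112,"tz":16,"twist":0.373,"jaw":0},{"tx":150,"ty":140,"tz":20,"twist":0.466,"jaw":0}]' && python3 -m inch '[{"tx":30,"ty":28,"tz":0,"twist":0.093,"jaw":0},{"tx":60,"ty":56,"tz":0,"twist":0.186,"jaw":0},{"tx":90,"ty":84,"tz":0,"twist":0.28,"jaw":0},{"tx":120,"ty":112,"tz":0,"twist":0.373,"jaw":0},{"tx":150,"ty":140,"tz":0,"twist":0.466,"jaw":0}]' && python3 -m inch '[{"tx":0,"ty":0,"tz":0,"twist":0,"jaw":0},{"tx":0,"ty":0,"tz":0,"twist":0,"jaw":0}]'
cat > w.py <<'E'
from h import *
import sys
np.set_printoptions(precision=4,suppress=True)
s=bot.observe();M=R.from_rotvec(s['tcp_rot']).as_matrix()
print(s['time'],s['tcp_pos'],'tool y ang',np.degrees(np.arctan2(M[1,1],M[0,1])),s['joint_pos'])
d=snap('wrist');save(d,sys.argv[1],k=1.5)
lo,hi=map(float,sys.argv[2:4])
P=cloud(d);m=(P[...,2]>lo)&(P[...,2]<hi)
n,l,st,c=cv2.connectedComponentsWithStats(m.astype(np.uint8))
for i in range(1,n):
    if st[i,4]>100:
        Q=P[l==i]; print(st[i],Q.mean(0),d['image'][l==i].mean(0),cv2.minAreaRect((Q[:,:2]*1000).astype(np.float32)))
E
python3 w.py w2.png .12 .15
```

```text
time: 0.57
tcp_pos: [0.2729, -0.3691, 0.2513]
tcp_rot: [-2.948, -1.084, 0.0]
ft_force: [0.9, -1.1, -0.2]
finger_gap: 1.001
grip_force: 0.0
time: 0.98
tcp_pos: [0.4232, -0.2288, 0.2513]
tcp_rot: [2.618, 1.737, -0.0]
ft_force: [1.1, -1.1, -0.6]
finger_gap: 1.001
grip_force: 0.0
time: 1.15
tcp_pos: [0.4233, -0.2288, 0.2507]
tcp_rot: [-2.617, -1.736, 0.001]
ft_force: [0.1, -0.4, 0.1]
finger_gap: 1.001
grip_force: 0.0
1.15 [ 0.4233 -0.2288  0.2507] tool y ang -22.89552490194127 [-0.4955  0.0447 -0.0862  1.441  -0.0002  1.4749]
[247 153  17  49 803] [ 0.4249 -0.2224  0.1328] [131.5081 128.7347 124.7995] ((424.4909973144531, -223.69540405273438), (39.86316680908203, 13.600495338439941), 67.16510009765625)
[341 238  13  25 178] [ 0.4763 -0.3161  0.1293] [103.2697  99.6966  92.5506] ((475.528076171875, -317.9494934082031), (18.4860897064209, 9.563294410705566), 54.714324951171875)
```

View pics/w2.png

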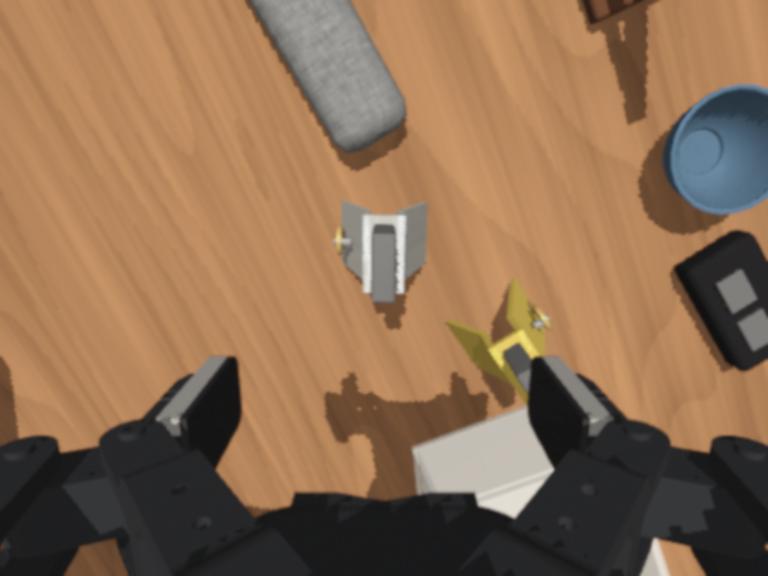

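```bash
python3 -m inch '[{"tx":1,"ty":5,"tz":-35,"twist":0,"jaw":0},{"tx":1,"ty":5,"tz":-70,"twist":0,"jaw":0},{"tx":1,"ty":5,"tz":-105,"twist":0,"jaw":0},{"tx":1,"ty":5,"tz":-135,"twist":0,"jaw":0},{"tx":1,"ty":5,"tz":-151,"twist":0,"jaw":0}]' 50 && python3 -m inch '[{"tx":0,"ty":0,"tz":0,"twist":0,"jaw":0},{"tx":0,"ty":0,"tz":0,"twist":0,"jaw":120},{"tx":0,"ty":0,"tz":0,"twist":0,"jaw":255},{"tx":0,"ty":0,"tz":0,"twist":0,"jaw":255},{"tx":0,"ty":0,"tz":0,"twist":0,"jaw":255}]' 50 && python3 -m inch '[{"tx":0,"ty":0,"tz":0,"twist":0,"jaw":255},{"tx":0,"ty":0,"tz":0,"twist":0,"jaw":255},{"tx":0,"ty":0,"tz":0,"twist":0,"jaw":255},{"tx":0,"ty":0,"tz":0,"twist":0,"jaw":255}]'
```

```text
time: 1.62
tcp_pos: [0.42, -0.2259, 0.0967]
tcp_rot: [-2.622, -1.724, 0.004]
ft_force: [-0.5, -0.1, -0.4]
finger_gap: 1.0
grip_force: 0.0
time: 2.03
tcp_pos: [0.4239, -0.2264, 0.1019]
tcp_rot: [2.62, 1.728, 0.002]
ft_force: [-1.1, -0.8, 0.4]
finger_gap: 0.457
grip_force: 0.0
time: 2.37
tcp_pos: [0.4236, -0.2257, 0.1011]
tcp_rot: [2.621, 1.73, 0.001]
ft_force: [-0.8, 0.3, 5.6]
finger_gap: 0.154
grip_force: 51.3
```

```bash
python3 -m inch '[{"tx":0,"ty":0,"tz":15,"twist":0,"jaw":255},{"tx":0,"ty":0,"tz":45,"twist":0,"jaw":255},{"tx":0,"ty":0,"tz":80,"twist":0,"jaw":255},{"tx":0,"ty":0,"tz":115,"twist":0,"jaw":255},{"tx":0,"ty":0,"tz":150,"twist":0,"jaw":255}]' && python3 -m inch '[{"tx":15,"ty":11,"tz":15,"twist":0.04,"jaw":255},{"tx":40,"ty":28,"tz":28,"twist":0.11,"jaw":255},{"tx":65,"ty":46,"tz":40,"twist":0.19,"jaw":255},{"tx":90,"ty":64,"tz":52,"twist":0.27,"jaw":255},{"tx":115,"ty":82,"tz":64,"twist":0.35,"jaw":255}]' && python3 -m inch '[{"tx":25,"ty":18,"tz":0,"twist":0.08,"jaw":255},{"tx":50,"ty":38,"tz":0,"twist":0.088,"jaw":255},{"tx":75,"ty":57,"tz":0,"twist":0.088,"jaw":255},{"tx":95,"ty":74,"tz":0,"twist":0.088,"jaw":255},{"tx":95,"ty":74,"tz":0,"twist":0.088,"jaw":255}]'; python3 w.py w3.png .16 .19
python3 - <<'E'
from h import *
d=snap('wrist');P=cloud(d);Q=P[(P[...,2]>.168)&(P[...,2]<.182)]
print(len(Q),Q.min(0),Q.max(0))
E
```

```text
time: 2.78
tcp_pos: [0.4226, -0.2252, 0.2513]
tcp_rot: [-2.621, -1.73, 0.001]
ft_force: [0.5, -0.2, -2.2]
finger_gap: 0.156
grip_force: 50.3
time: 3.2
tcp_pos: [0.5389, -0.1426, 0.3144]
tcp_rot: [-2.276, -2.165, 0.001]
ft_force: [0.4, -1.6, -2.0]
finger_gap: 0.158
grip_force: 50.4
time: 3.62
tcp_pos: [0.6361, -0.0662, 0.3113]
tcp_rot: [-2.177, -2.261, 0.001]
ft_force: [-1.4, 0.7, -2.3]
finger_gap: 0.151
grip_force: 50.5
3.6167 [ 0.6361 -0.0662  0.3113] tool y ang 2.1721254157016627 [-0.1044  0.3819  0.4683  1.66    0.0014  1.4285]
[ 279    0   19  169 2340] [0.6588 0.0182 0.1744] [178.0132 171.5107 166.4786] ((659.4373779296875, 12.464630126953125), (12.157221794128418, 135.28179931640625), 1.833983063697815)
2328 [ 0.65156333 -0.12087136  0.168753  ] [0.66951749 0.07881793 0.17764297]
```

View pics/w3.png

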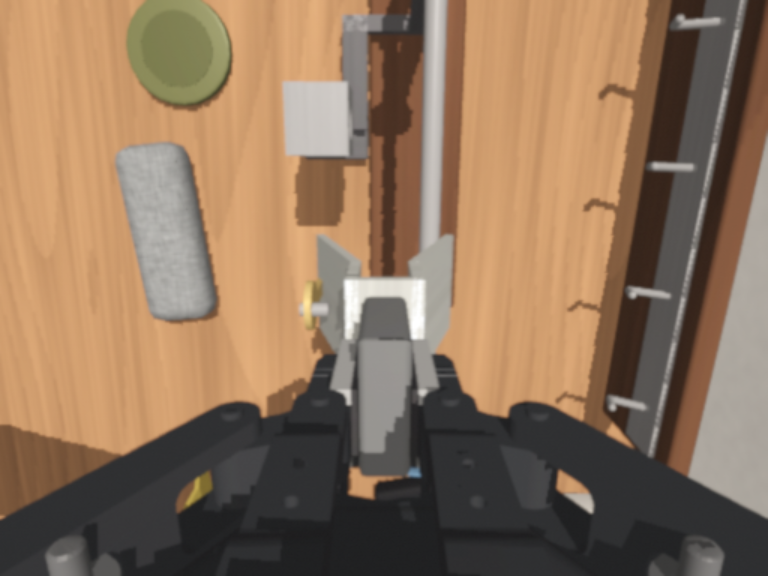

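Run:
```python
from h import *
np.set_printoptions(precision=4,suppress=True)
s=bot.observe();print(s['time'],s['tcp_pos'])
d=snap('wrist');P=cloud(d)/1
v,u=np.mgrid[:384,:512]
def f(n,m):
    Q=P[m]; print(n,len(Q),np.nanmedian(Q,0),cv2.minAreaRect((Q[:,:2]*1000).astype(np.float32)),np.percentile(Q,[2,98],axis=0).ravel())
f('block',(P[...,2]>.13)&(P[...,2]<.142)&(u>180)&(u<236)&(v<110))
f('rail',(P[...,2]>.17)&(P[...,2]<.18)&(u>270)&(u<310)&(v<165))
b=(u>210)&(u<310)&(v>150)&(v<320)&(P[...,2]>.26)
print(np.histogram(P[b][:,2],bins=np.arange(.26,.4,.005)))
f('roof',b&(P[...,2]>.285)&(P[...,2]<.31)&(v<225))
f('fin',b&(P[...,2]>.338)&(u>232)&(u<280))
```

```text
3.7167 [ 0.6335 -0.0687  0.3126]
block 2118 [0.5896 0.0214 0.1367] ((589.8978271484375, 20.627979278564453), (40.2771110534668, 44.06052780151367), 1.7999587059020996) [ 0.5706 -0.0008  0.135   0.6091  0.0421  0.1382]
rail 2279 [0.6588 0.0184 0.1747] ((659.4292602539062, 11.70068359375), (11.994216918945312, 132.24981689453125), 1.8628768920898438) [ 0.6526 -0.0484  0.1708  0.6656  0.0749  0.1767]
(array([ 289,  175,   63,   32,   36,   40,   36,   34,  894,  439,   90,
        189,  324,  370,  400,  454, 2824, 1436,  341,  726,  431,  402,
         73,  252,  497,  492,   84,    0]), array([0.26 , 0.265, 0.27 , 0.275, 0.28 , 0.285, 0.29 , 0.295, 0.3  ,
       0.305, 0.31 , 0.315, 0.32 , 0.325, 0.33 , 0.335, 0.34 , 0.345,
       0.35 , 0.355, 0.36 , 0.365, 0.37 , 0.375, 0.38 , 0.385, 0.39 ,
       0.395, 0.4  ]))
roof 1427 [ 0.6325 -0.0464  0.3046] ((632.9313354492188, -51.33688735961914), (25.991960525512695, 20.361122131347656), 2.1143646240234375) [ 0.6202 -0.0607  0.289   0.6456 -0.0412  0.3084]
fin 4221 [ 0.6337 -0.0641  0.3447] ((633.9201049804688, -66.16818237304688), (18.12467384338379, 40.04391098022461), 2.8853626251220703) [ 0.6256 -0.0844  0.3399  0.6419 -0.0466  0.3519]
```

```bash
python3 -m inch '[{"tx":14,"ty":5,"tz":0,"twist":-0.004,"jaw":255},{"tx":27,"ty":10,"tz":0,"twist":-0.004,"jaw":255},{"tx":27,"ty":10,"tz":0,"twist":-0.004,"jaw":255},{"tx":27,"ty":10,"tz":0,"twist":-0.004,"jaw":255}]' && python3 -m inch '[{"tx":0,"ty":0,"tz":0,"twist":0,"jaw":255},{"tx":0,"ty":0,"tz":0,"twist":0,"jaw":255}]'
```

```text
time: 4.1
tcp_pos: [0.6596, -0.0604, 0.3142]
tcp_rot: [-2.188, -2.254, 0.001]
ft_force: [-0.0, -0.7, -2.0]
finger_gap: 0.156
grip_force: 50.5
time: 4.27
tcp_pos: [0.6592, -0.0603, 0.3149]
tcp_rot: [2.189, 2.253, 0.0]
ft_force: [-0.0, 0.6, -2.4]
finger_gap: 0.158
grip_force: 50.5
```

```bash
python3 -m inch '[{"tx":2,"ty":0,"tz":-20,"twist":0,"jaw":255},{"tx":2,"ty":0,"tz":-45,"twist":0,"jaw":255},{"tx":2,"ty":0,"tz":-70,"twist":0,"jaw":255},{"tx":2,"ty":0,"tz":-85,"twist":0,"jaw":255},{"tx":2,"ty":0,"tz":-95,"twist":0,"jaw":255}]' && python3 -m inch '[{"tx":0,"ty":0,"tz":-6,"twist":0,"jaw":255},{"tx":0,"ty":0,"tz":-12,"twist":0,"jaw":255},{"tx":0,"ty":0,"tz":-18,"twist":0,"jaw":255},{"tx":0,"ty":0,"tz":-24,"twist":0,"jaw":255},{"tx":0,"ty":0,"tz":-27,"twist":0,"jaw":255}]' && python3 -m inch '[{"tx":0,"ty":0,"tz":-1,"twist":0,"jaw":255},{"tx":0,"ty":0,"tz":-2,"twist":0,"jaw":255},{"tx":0,"ty":0,"tz":-3,"twist":0,"jaw":255},{"tx":0,"ty":0,"tz":-3,"twist":0,"jaw":255},{"tx":0,"ty":0,"tz":-3,"twist":0,"jaw":255}]'
```

```text
time: 4.68
tcp_pos: [0.6607, -0.0599, 0.2174]
tcp_rot: [-2.187, -2.253, 0.003]
ft_force: [-0.6, -0.1, -1.7]
finger_gap: 0.161
grip_force: 50.5
time: 5.1
tcp_pos: [0.6623, -0.0596, 0.1921]
tcp_rot: [2.188, 2.254, 0.0]
ft_force: [0.0, -0.6, -1.6]
finger_gap: 0.153
grip_force: 50.5
time: 5.52
tcp_pos: [0.6623, -0.0596, 0.1895]
tcp_rot: [2.188, 2.254, 0.0]
ft_force: [-0.2, -0.1, -1.6]
finger_gap: 0.157
grip_force: 50.5
```

```bash
python3 -m inch '[{"tx":0,"ty":5,"tz":-1,"twist":0,"jaw":255},{"tx":-0.5,"ty":17,"tz":-1,"twist":0,"jaw":255},{"tx":-1,"ty":30,"tz":-1,"twist":0,"jaw":255},{"tx":-1.5,"ty":45,"tz":-1,"twist":0,"jaw":255},{"tx":-2,"ty":60,"tz":-1,"twist":0,"jaw":255}]' && python3 -m inch '[{"tx":-0.5,"ty":15,"tz":0,"twist":0,"jaw":255},{"tx":-1,"ty":30,"tz":0,"twist":0,"jaw":255},{"tx":-1.5,"ty":45,"tz":0,"twist":0,"jaw":255},{"tx":-2,"ty":58,"tz":0,"twist":0,"jaw":255},{"tx":-2,"ty":62,"tz":0,"twist":0,"jaw":255}]' && python3 -m inch '[{"tx":0,"ty":0,"tz":0,"twist":0,"jaw":255},{"tx":0,"ty":1,"tz":0,"twist":0,"jaw":255},{"tx":0,"ty":2,"tz":0,"twist":0,"jaw":255},{"tx":0,"ty":2,"tz":0,"twist":0,"jaw":255}]'
```

```text
time: 5.93
tcp_pos: [0.66, 0.0024, 0.1884]
tcp_rot: [-2.187, -2.255, -0.0]
ft_force: [1.1, 0.4, -0.8]
finger_gap: 0.154
grip_force: 50.5
time: 6.35
tcp_pos: [0.658, 0.0651, 0.1883]
tcp_rot: [-2.185, -2.257, -0.001]
ft_force: [0.6, -0.2, -1.8]
finger_gap: 0.155
grip_force: 50.5
time: 6.68
tcp_pos: [0.6582, 0.0638, 0.1883]
tcp_rot: [2.189, 2.253, -0.0]
ft_force: [1.5, -0.3, -1.9]
finger_gap: 0.155
grip_force: 50.5
```

Creep until the collar pushes back.

```bash
python3 -m inch '[{"tx":0,"ty":1,"tz":0,"twist":0,"jaw":255},{"tx":0,"ty":2,"tz":0,"twist":0,"jaw":255},{"tx":0,"ty":3,"tz":0,"twist":0,"jaw":255},{"tx":0,"ty":4,"tz":0,"twist":0,"jaw":255},{"tx":0,"ty":4,"tz":0,"twist":0,"jaw":255}]' && python3 -m inch '[{"tx":0,"ty":1,"tz":0,"twist":0,"jaw":255},{"tx":0,"ty":2,"tz":0,"twist":0,"jaw":255},{"tx":0,"ty":2,"tz":0,"twist":0,"jaw":255}]' && python3 -m inch '[{"tx":0,"ty":1,"tz":0,"twist":0,"jaw":255},{"tx":0,"ty":1,"tz":0,"twist":0,"jaw":255}]'
```

```text
time: 7.1
tcp_pos: [0.6582, 0.0685, 0.1883]
tcp_rot: [-2.188, -2.254, -0.0]
ft_force: [-1.0, -0.1, -1.6]
finger_gap: 0.158
grip_force: 50.5
time: 7.35
tcp_pos: [0.6581, 0.0706, 0.1883]
tcp_rot: [-2.188, -2.255, -0.0]
ft_force: [-0.6, 0.5, -1.9]
finger_gap: 0.158
grip_force: 50.5
time: 7.52
tcp_pos: [0.6581, 0.0716, 0.1883]
tcp_rot: [-2.188, -2.255, 0.0]
ft_force: [-0.1, 0.8, -2.2]
finger_gap: 0.155
grip_force: 50.5
```

```bash
python3 -m inch '[{"tx":0,"ty":1,"tz":0,"twist":0,"jaw":255},{"tx":0,"ty":1,"tz":0,"twist":0,"jaw":255}]' && python3 -m inch '[{"tx":0,"ty":1,"tz":0,"twist":0,"jaw":255},{"tx":0,"ty":1,"tz":0,"twist":0,"jaw":255}]' && python3 -m inch '[{"tx":0,"ty":1,"tz":0,"twist":0,"jaw":255},{"tx":0,"ty":1,"tz":0,"twist":0,"jaw":255}]'
```

```text
time: 7.68
tcp_pos: [0.6581, 0.0718, 0.1883]
tcp_rot: [2.187, 2.253, -0.002]
ft_force: [-0.7, -3.5, -0.9]
finger_gap: 0.159
grip_force: 50.6
time: 7.85
tcp_pos: [0.6581, 0.0719, 0.1884]
tcp_rot: [2.187, 2.252, -0.004]
ft_force: [-0.5, -7.0, -0.8]
finger_gap: 0.154
grip_force: 50.7
time: 8.02
tcp_pos: [0.6581, 0.0719, 0.1885]
tcp_rot: [2.187, 2.25, -0.005]
ft_force: [-0.5, -9.4, -0.3]
finger_gap: 0.158
grip_force: 50.8
```

```bash
python3 -m inch '[{"tx":0,"ty":-2,"tz":-1.5,"twist":0,"jaw":255},{"tx":0,"ty":-2,"tz":-1.5,"twist":0,"jaw":255},{"tx":0,"ty":-2,"tz":-1.5,"twist":0,"jaw":190},{"tx":0,"ty":-2,"tz":-1.5,"twist":0,"jaw":150},{"tx":0,"ty":-2,"tz":-1.5,"twist":0,"jaw":120}]' && python3 -m inch '[{"tx":0,"ty":0,"tz":0,"twist":0,"jaw":100},{"tx":0,"ty":0,"tz":0,"twist":0,"jaw":100},{"tx":0,"ty":0,"tz":10,"twist":0,"jaw":100},{"tx":0,"ty":0,"tz":40,"twist":0,"jaw":100},{"tx":0,"ty":0,"tz":80,"twist":0,"jaw":100}]' && python3 -m inch '[{"tx":-30,"ty":0,"tz":20,"twist":0,"jaw":60},{"tx":-60,"ty":0,"tz":20,"twist":0,"jaw":0},{"tx":-90,"ty":0,"tz":20,"twist":0,"jaw":0},{"tx":-110,"ty":0,"tz":20,"twist":0,"jaw":0},{"tx":-110,"ty":0,"tz":20,"twist":0,"jaw":0}]'
python3 - <<'E'
from h import *
np.set_printoptions(precision=4,suppress=True)
d=snap('wrist');P=cloud(d);save(d,'w4.png',k=1.5)
n,l,st,c=cv2.connectedComponentsWithStats(((P[...,2]>.176)&(P[...,2]<.26)&(P[...,0]>.6)).astype(np.uint8))
for i in range(1,n):
  if st[i,4]>60: Q=P[l==i];print(st[i],Q.mean(0),Q.min(0),Q.max(0))
E
```

```text
time: 8.43
tcp_pos: [0.6582, 0.073, 0.1868]
tcp_rot: [-2.187, -2.255, -0.001]
ft_force: [0.3, -0.3, 0.6]
finger_gap: 0.517
grip_force: 0.0
time: 8.85
tcp_pos: [0.6567, 0.0724, 0.2649]
tcp_rot: [-2.185, -2.252, 0.007]
ft_force: [1.0, -0.6, 0.4]
finger_gap: 0.613
grip_force: 0.0
time: 9.27
tcp_pos: [0.5451, 0.0725, 0.2894]
tcp_rot: [2.187, 2.255, 0.003]
ft_force: [0.8, -0.3, -0.6]
finger_gap: 1.004
grip_force: 0.0
[394  57  24  18 385] [0.6538 0.1693 0.1793] [0.6464 0.1633 0.176 ] [0.6628 0.1757 0.1815]
[ 372  143   60   94 3944] [0.6538 0.0817 0.1987] [0.6373 0.0317 0.176 ] [0.6753 0.1116 0.2218]
```

View pics/w4.png

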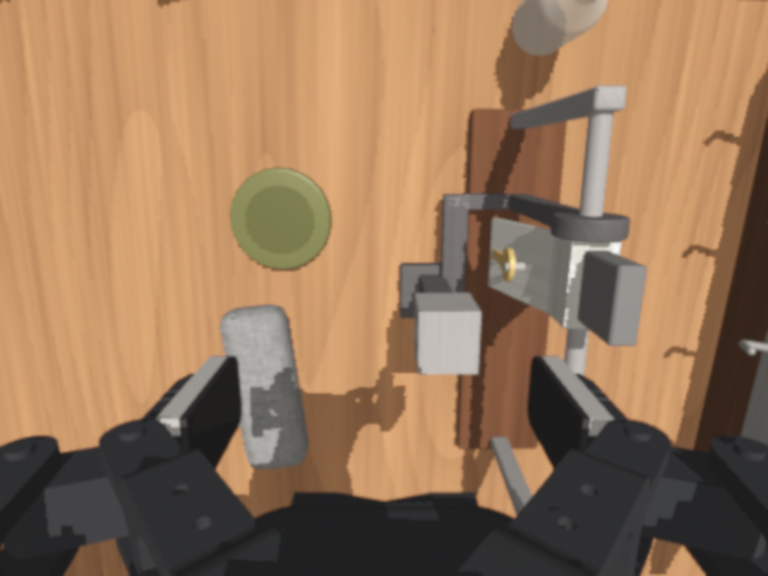

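```bash
python3 -m inch '[{"tx":-10,"ty":14,"tz":0,"twist":0.12,"jaw":0},{"tx":-20,"ty":28,"tz":0,"twist":0.24,"jaw":0},{"tx":-30,"ty":42,"tz":0,"twist":0.36,"jaw":0},{"tx":-40,"ty":56,"tz":0,"twist":0.48,"jaw":0},{"tx":-50,"ty":70,"tz":0,"twist":0.6,"jaw":0}]' && python3 -m inch '[{"tx":-10,"ty":14,"tz":-5,"twist":0.12,"jaw":0},{"tx":-20,"ty":28,"tz":-10,"twist":0.24,"jaw":0},{"tx":-30,"ty":42,"tz":-15,"twist":0.36,"jaw":0},{"tx":-40,"ty":56,"tz":-20,"twist":0.48,"jaw":0},{"tx":-50,"ty":70,"tz":-25,"twist":0.6,"jaw":0}]' && python3 -m inch '[{"tx":-10,"ty":14,"tz":-20,"twist":0.12,"jaw":0},{"tx":-20,"ty":28,"tz":-40,"twist":0.24,"jaw":0},{"tx":-30,"ty":42,"tz":-60,"twist":0.36,"jaw":0},{"tx":-40,"ty":56,"tz":-80,"twist":0.48,"jaw":0},{"tx":-50,"ty":65,"tz":-100,"twist":0.61,"jaw":0}]' && python3 -m inch '[{"tx":0,"ty":0,"tz":0,"twist":0,"jaw":0},{"tx":0,"ty":0,"tz":0,"twist":0,"jaw":0},{"tx":0,"ty":0,"tz":0,"twist":0,"jaw":0}]'
cat > pin.py <<'E'
from h import *
import sys
np.set_printoptions(precision=4,suppress=True)
s=bot.observe();M=R.from_rotvec(s['tcp_rot']).as_matrix()
print(s['time'],s['tcp_pos'],'tool y ang',np.degrees(np.arctan2(M[1,1],M[0,1])))
d=snap('wrist');save(d,sys.argv[1],k=1.5);P=cloud(d);print('cam off',d['E']-s['tcp_pos'])
n,l,st,c=cv2.connectedComponentsWithStats(((P[...,2]>.007)&(P[...,2]<.022)&(P[...,1]>.2)).astype(np.uint8))
for i in range(1,n):
  if st[i,4]>150: Q=P[l==i];print(st[i],np.median(Q,0),cv2.minAreaRect((Q[:,:2]*1000).astype(np.float32)),Q.min(0),Q.max(0))
E
python3 pin.py w5.png
```

```text
time: 9.73
tcp_pos: [0.4986, 0.1432, 0.287]
tcp_rot: [1.416, 2.804, 0.0]
ft_force: [1.1, 0.7, 0.7]
finger_gap: 1.0
grip_force: 0.0
time: 10.15
tcp_pos: [0.4486, 0.2135, 0.2618]
tcp_rot: [0.524, 3.097, 0.0]
ft_force: [0.5, 0.6, 0.1]
finger_gap: 0.997
grip_force: 0.0
time: 10.57
tcp_pos: [0.3985, 0.2791, 0.1611]
tcp_rot: [-0.424, 3.112, 0.001]
ft_force: [-0.5, -0.3, 0.8]
finger_gap: 1.001
grip_force: 0.0
time: 10.82
tcp_pos: [0.3992, 0.2777, 0.1628]
tcp_rot: [-0.41, 3.114, 0.0]
ft_force: [0.9, 0.3, -0.0]
finger_gap: 1.002
grip_force: 0.0
10.8167 [0.3992 0.2777 0.1628] tool y ang 104.99988538512623
cam off [-0.0632 -0.0165  0.1423]
[ 287    0  123   14 1428] [0.2436 0.3093 0.0188] ((242.02633666992188, 312.91265869140625), (9.015632629394531, 97.95266723632812), 13.993905067443848) [0.2264 0.2643 0.007 ] [0.2576 0.3602 0.022 ]
[ 244  127   27  182 3116] [0.4082 0.284  0.0133] ((447.5119934082031, 292.9029235839844), (190.58453369140625, 23.803653717041016), 15.74528980255127) [0.3532 0.2564 0.007 ] [0.5392 0.3217 0.0169]
[415 215  97  65 849] [0.4148 0.4658 0.0145] ((406.44482421875, 486.1578674316406), (51.328243255615234, 102.45185852050781), 42.71567153930664) [0.39   0.4642 0.007 ] [0.4597 0.5412 0.022 ]
[472 252  40  14 169] [0.4197 0.5294 0.015 ] ((419.69561767578125, 529.5228271484375), (53.45838165283203, 1.020667314529419), 89.53064727783203) [0.4191 0.5028 0.0071] [0.4202 0.5563 0.0217]
```

View pics/w5.png

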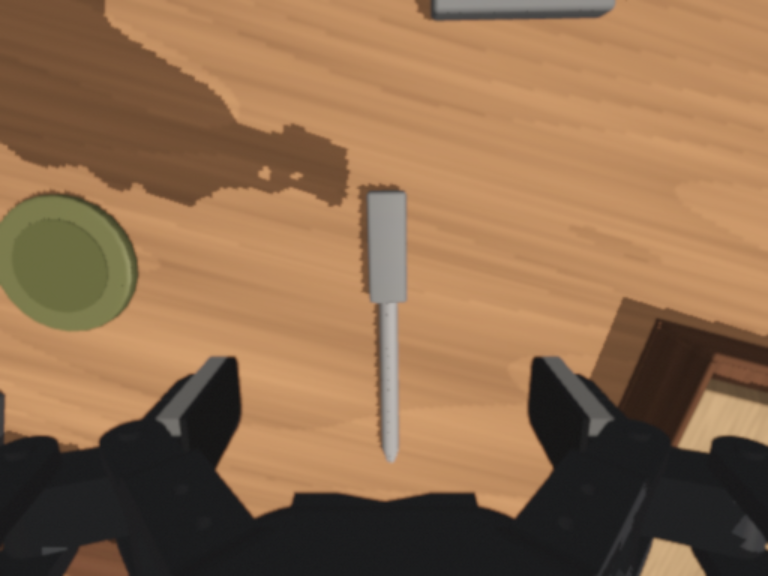

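```bash
python3 -m inch '[{"tx":0,"ty":1.5,"tz":-35,"twist":0.013,"jaw":0},{"tx":0,"ty":1.5,"tz":-70,"twist":0.013,"jaw":0},{"tx":0,"ty":1.5,"tz":-105,"twist":0.013,"jaw":0},{"tx":0,"ty":1.5,"tz":-135,"twist":0.013,"jaw":0},{"tx":0,"ty":1.5,"tz":-152,"twist":0.013,"jaw":0}]' && python3 -m inch '[{"tx":0,"ty":0,"tz":-4,"twist":0,"jaw":50},{"tx":0,"ty":0,"tz":-7,"twist":0,"jaw":100},{"tx":0,"ty":0,"tz":-7,"twist":0,"jaw":150},{"tx":0,"ty":0,"tz":-7,"twist":0,"jaw":150},{"tx":0,"ty":0,"tz":-7,"twist":0,"jaw":150}]'
```

```text
time: 11.28
tcp_pos: [0.3983, 0.2779, 0.0079]
tcp_rot: [0.429, -3.111, 0.001]
ft_force: [-1.4, -0.0, -0.0]
finger_gap: 1.0
grip_force: 0.0
time: 11.7
tcp_pos: [0.3994, 0.2797, 0.0045]
tcp_rot: [-0.433, 3.109, 0.002]
ft_force: [0.0, -0.3, 0.7]
finger_gap: 0.413
grip_force: 0.0
```

```bash
python3 -m inch '[{"tx":0,"ty":0,"tz":-2,"twist":0,"jaw":170},{"tx":0,"ty":0,"tz":-2,"twist":0,"jaw":200},{"tx":0,"ty":0,"tz":-2,"twist":0,"jaw":255},{"tx":0,"ty":0,"tz":-2,"twist":0,"jaw":255},{"tx":0,"ty":0,"tz":-2,"twist":0,"jaw":255}]' 70 && python3 -m inch '[{"tx":0,"ty":0,"tz":0,"twist":0,"jaw":255},{"tx":0,"ty":0,"tz":0,"twist":0,"jaw":255},{"tx":0,"ty":0,"tz":0,"twist":0,"jaw":255},{"tx":0,"ty":0,"tz":0,"twist":0,"jaw":255}]'
```

```text
time: 12.12
tcp_pos: [0.3989, 0.2795, 0.0018]
tcp_rot: [-0.434, 3.11, 0.001]
ft_force: [-0.8, -0.3, 5.6]
finger_gap: 0.257
grip_force: 68.6
time: 12.45
tcp_pos: [0.3989, 0.2794, 0.0018]
tcp_rot: [-0.434, 3.11, 0.001]
ft_force: [-0.7, -0.5, 5.0]
finger_gap: 0.261
grip_force: 68.6
```

```bash
python3 -m inch '[{"tx":0,"ty":0,"tz":10,"twist":0,"jaw":255},{"tx":0,"ty":0,"tz":30,"twist":0,"jaw":255},{"tx":0,"ty":0,"tz":60,"twist":0,"jaw":255},{"tx":0,"ty":0,"tz":90,"twist":0,"jaw":255},{"tx":0,"ty":0,"tz":108,"twist":0,"jaw":255}]' && python3 -m inch '[{"tx":-2,"ty":-20,"tz":0,"twist":-0.049,"jaw":255},{"tx":-4,"ty":-48,"tz":0,"twist":-0.098,"jaw":255},{"tx":-6,"ty":-76,"tz":0,"twist":-0.147,"jaw":255},{"tx":-8,"ty":-104,"tz":0,"twist":-0.196,"jaw":255},{"tx":-9,"ty":-132,"tz":0,"twist":-0.245,"jaw":255}]' && python3 -m inch '[{"tx":0,"ty":-30,"tz":0,"twist":0,"jaw":255},{"tx":0,"ty":-60,"tz":0,"twist":0,"jaw":255},{"tx":0,"ty":-90,"tz":0,"twist":0,"jaw":255},{"tx":0,"ty":-115,"tz":0,"twist":0,"jaw":255},{"tx":0,"ty":-133,"tz":0,"twist":0,"jaw":255}]' && python3 -m inch '[{"tx":0,"ty":0,"tz":0,"twist":0,"jaw":255},{"tx":0,"ty":0,"tz":0,"twist":0,"jaw":255},{"tx":0,"ty":0,"tz":0,"twist":0,"jaw":255}]'
python3 - <<'E'
from h import *
np.set_printoptions(precision=4,suppress=True)
s=bot.observe();M=R.from_rotvec(s['tcp_rot']).as_matrix()
print(s['tcp_pos'],'tool y ang',np.degrees(np.arctan2(M[1,1],M[0,1])))
a=snap('side');t=snap('top');w=snap('wrist')
cv2.imwrite('pics/s6.png',np.hstack([cv2.resize(a['image'][140:240,140:260,::-1],(400,333),interpolation=2),cv2.resize(w['image'][140:,120:400,::-1],(382,333))]))
for n,d in (('side',a),('top',t),('wrist',w)):
    P=cloud(d)
    m=(P[...,2]>.10)&(P[...,2]<.13)&(P[...,0]>.43)&(P[...,0]<.56)&(abs(P[...,1]-.015)<.03)
    Q=P[m]
    if len(Q)<20: print(n,len(Q));continue
    f=np.polyfit(Q[:,0],Q[:,1],1);g=np.polyfit(Q[:,0],Q[:,2],1)
    print(n,len(Q),'x',Q[:,0].min(),Q[:,0].max(),'yaw',np.degrees(f[0]),'y@.57',np.polyval(f,.57),'pitch',np.degrees(g[0]),'z@.44,.54',np.polyval(g,[.44,.54]),'y range',np.ptp(Q[:,1]))
    B=P[(P[...,2]>.125)&(P[...,2]<.145)&(P[...,0]>.55)&(P[...,0]<.62)&(abs(P[...,1]-.02)<.04)]
    if len(B)>20: print('  blk',len(B),np.percentile(B,[3,97],axis=0).ravel())
E
```

```text
time: 12.87
tcp_pos: [0.3985, 0.2793, 0.1121]
tcp_rot: [-0.434, 3.109, 0.002]
ft_force: [-0.1, 1.1, -0.8]
finger_gap: 0.257
grip_force: 68.8
time: 13.28
tcp_pos: [0.3883, 0.1457, 0.1091]
tcp_rot: [0.048, -3.141, 0.0]
ft_force: [-0.0, 0.7, -1.1]
finger_gap: 0.255
grip_force: 68.8
time: 13.7
tcp_pos: [0.3884, 0.0121, 0.1092]
tcp_rot: [0.049, -3.141, 0.001]
ft_force: [-0.0, 0.7, -1.1]
finger_gap: 0.253
grip_force: 68.9
time: 13.95
tcp_pos: [0.389, 0.0141, 0.109]
tcp_rot: [0.05, -3.141, -0.001]
ft_force: [-0.0, -0.5, -1.1]
finger_gap: 0.257
grip_force: 68.9
[0.389  0.0141 0.109 ] tool y ang 91.82552338041535
side 124 x 0.4305574803418208 0.5332208265190732 yaw 1.5363842878620055 y@.57 0.021962977381597637 pitch -1.170233458110743 z@.44,.54 [0.1176 0.1156] y range 0.014921191132812317
  blk 199 [0.5685 0.0002 0.1259 0.6074 0.0439 0.1405]
top 20 x 0.5116337713501632 0.5323762111502468 yaw 1.6117157398793942 y@.57 0.01935326525712913 pitch -2.837610807018985 z@.44,.54 [0.1224 0.1174] y range 0.006857301033630775
  blk 174 [ 0.5704 -0.0006  0.1304  0.6094  0.0411  0.1421]
wrist 99 x 0.4300419829586326 0.4347494467252995 yaw -41.50467023976679 y@.57 -0.08457521744896879 pitch -51.04012689069763 z@.44,.54 [0.1096 0.0205] y range 0.011649197322648184
```

View pics/s6.png

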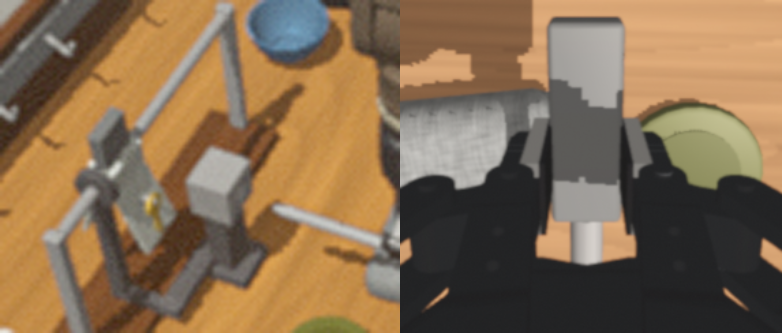

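Run:
```python
from h import *
np.set_printoptions(precision=4,suppress=True)
w=snap('wrist');P=cloud(w);v,u=np.mgrid[:384,:512]
m=(u>235)&(u<277)&(v>160)&(v<290)&(P[...,2]>.1)&(P[...,2]<.14);Q=P[m]
for i in range(3):
    A=np.c_[Q[:,:2]-[.389,.0141],np.ones(len(Q))];k=np.linalg.lstsq(A,Q[:,2],rcond=None)[0];e=Q[:,2]-A@k;Q=Q[abs(e)<.003]
print(len(Q),k,np.degrees(np.arctan(k[:2])),Q.min(0),Q.max(0))
```

```text
5265 [-0.0143 -0.0003  0.1208] [-0.8209 -0.0179] [0.3461 0.0054 0.119 ] [0.407  0.0248 0.1233]
```

```bash
python3 -m inch '[{"tx":5,"ty":0.2,"tz":2,"twist":0,"jaw":255},{"tx":12,"ty":0.4,"tz":2,"twist":0,"jaw":255},{"tx":20,"ty":0.6,"tz":2,"twist":0,"jaw":255},{"tx":25,"ty":0.8,"tz":2,"twist":0,"jaw":255},{"tx":30,"ty":1,"tz":2,"twist":0,"jaw":255}]' && python3 -m inch '[{"tx":3,"ty":0.1,"tz":0,"twist":0,"jaw":255},{"tx":6,"ty":0.2,"tz":0,"twist":0,"jaw":255},{"tx":9,"ty":0.3,"tz":0,"twist":0,"jaw":255},{"tx":12,"ty":0.4,"tz":0,"twist":0,"jaw":255},{"tx":15,"ty":0.5,"tz":0,"twist":0,"jaw":255}]' && python3 -m inch '[{"tx":3,"ty":0.1,"tz":0,"twist":0,"jaw":255},{"tx":6,"ty":0.2,"tz":0,"twist":0,"jaw":255},{"tx":9,"ty":0.3,"tz":0,"twist":0,"jaw":255},{"tx":12,"ty":0.4,"tz":0,"twist":0,"jaw":255},{"tx":15,"ty":0.5,"tz":0,"twist":0,"jaw":255}]'
```

```text
time: 14.57
tcp_pos: [0.4201, 0.015, 0.1107]
tcp_rot: [0.051, -3.141, 0.0]
ft_force: [-0.2, 0.2, -1.0]
finger_gap: 0.256
grip_force: 68.9
time: 14.98
tcp_pos: [0.4343, 0.0154, 0.1108]
tcp_rot: [0.05, -3.141, 0.0]
ft_force: [-0.3, -0.4, -0.7]
finger_gap: 0.256
grip_force: 68.9
time: 15.4
tcp_pos: [0.4494, 0.0159, 0.1108]
tcp_rot: [-0.051, 3.141, 0.0]
ft_force: [0.1, 0.5, -0.4]
finger_gap: 0.257
grip_force: 68.9
```

```bash
python3 -m inch '[{"tx":8,"ty":0.2,"tz":0,"twist":0,"jaw":255},{"tx":16,"ty":0.5,"tz":0,"twist":0,"jaw":255},{"tx":24,"ty":0.8,"tz":0,"twist":0,"jaw":255},{"tx":32,"ty":1,"tz":0,"twist":0,"jaw":255},{"tx":40,"ty":1.3,"tz":0,"twist":0,"jaw":255}]' && python3 -m inch '[{"tx":8,"ty":0.2,"tz":0,"twist":0,"jaw":255},{"tx":16,"ty":0.5,"tz":0,"twist":0,"jaw":255},{"tx":24,"ty":0.8,"tz":0,"twist":0,"jaw":255},{"tx":32,"ty":1,"tz":0,"twist":0,"jaw":255},{"tx":40,"ty":1.3,"tz":0,"twist":0,"jaw":255}]' && python3 -m inch '[{"tx":2,"ty":0,"tz":0,"twist":0,"jaw":255},{"tx":4,"ty":0.1,"tz":0,"twist":0,"jaw":255},{"tx":6,"ty":0.2,"tz":0,"twist":0,"jaw":255},{"tx":8,"ty":0.3,"tz":0,"twist":0,"jaw":255},{"tx":10,"ty":0.3,"tz":0,"twist":0,"jaw":255}]'
```

```text
time: 15.82
tcp_pos: [0.4902, 0.0173, 0.1107]
tcp_rot: [0.051, -3.141, 0.0]
ft_force: [-0.1, -0.1, -1.6]
finger_gap: 0.258
grip_force: 68.9
time: 16.23
tcp_pos: [0.5299, 0.0186, 0.1107]
tcp_rot: [0.051, -3.141, 0.0]
ft_force: [0.4, -0.5, -0.1]
finger_gap: 0.259
grip_force: 68.9
time: 16.65
tcp_pos: [0.5391, 0.0188, 0.1108]
tcp_rot: [0.051, -3.141, 0.0]
ft_force: [-0.3, -0.6, -1.0]
finger_gap: 0.258
grip_force: 68.9
```

Shoulder now about 4 mm from the block. Creep until contact.

```bash
python3 -m inch '[{"tx":1,"ty":0,"tz":0,"twist":0,"jaw":255},{"tx":2,"ty":0,"tz":0,"twist":0,"jaw":255},{"tx":3,"ty":0,"tz":0,"twist":0,"jaw":255},{"tx":3,"ty":0.1,"tz":0,"twist":0,"jaw":255}]' && python3 -m inch '[{"tx":1,"ty":0,"tz":0,"twist":0,"jaw":255},{"tx":1.5,"ty":0,"tz":0,"twist":0,"jaw":255},{"tx":1.5,"ty":0,"tz":0,"twist":0,"jaw":255}]' && python3 -m inch '[{"tx":1,"ty":0,"tz":0,"twist":0,"jaw":255},{"tx":1.5,"ty":0,"tz":0,"twist":0,"jaw":255},{"tx":1.5,"ty":0,"tz":0,"twist":0,"jaw":255}]'
```

```text
time: 16.98
tcp_pos: [0.5422, 0.0189, 0.1108]
tcp_rot: [-0.051, 3.141, -0.0]
ft_force: [-0.0, 0.5, -0.4]
finger_gap: 0.259
grip_force: 68.9
time: 17.23
tcp_pos: [0.5437, 0.0189, 0.1108]
tcp_rot: [-0.051, 3.141, 0.0]
ft_force: [0.3, -0.4, -1.5]
finger_gap: 0.262
grip_force: 68.9
time: 17.48
tcp_pos: [0.5442, 0.0189, 0.1106]
tcp_rot: [0.051, -3.139, 0.0]
ft_force: [-4.8, 1.0, 0.6]
finger_gap: 0.261
grip_force: 69.2
```

```bash
python3 -m inch '[{"tx":1,"ty":0,"tz":0,"twist":0,"jaw":255},{"tx":1,"ty":0,"tz":-1,"twist":0,"jaw":255},{"tx":1,"ty":0,"tz":-1.5,"twist":0,"jaw":255},{"tx":1,"ty":0,"tz":-1.5,"twist":0,"jaw":255}]' && python3 -m inch '[{"tx":0,"ty":0,"tz":0,"twist":0,"jaw":200},{"tx":0,"ty":0,"tz":0,"twist":0,"jaw":150},{"tx":0,"ty":0,"tz":0,"twist":0,"jaw":110},{"tx":0,"ty":0,"tz":0,"twist":0,"jaw":100},{"tx":0,"ty":0,"tz":0,"twist":0,"jaw":100}]' && python3 -m inch '[{"tx":0,"ty":0,"tz":10,"twist":0,"jaw":100},{"tx":0,"ty":0,"tz":40,"twist":0,"jaw":100},{"tx":-20,"ty":0,"tz":75,"twist":0,"jaw":100},{"tx":-50,"ty":0,"tz":100,"twist":0,"jaw":100},{"tx":-80,"ty":0,"tz":120,"twist":0,"jaw":100}]' && python3 -m inch '[{"tx":-35,"ty":0,"tz":0,"twist":0,"jaw":50},{"tx":-70,"ty":0,"tz":0,"twist":0,"jaw":0},{"tx":-105,"ty":0,"tz":0,"twist":0,"jaw":0},{"tx":-130,"ty":0,"tz":0,"twist":0,"jaw":0},{"tx":-130,"ty":0,"tz":0,"twist":0,"jaw":0}]'
python3 - <<'E'
from h import *
np.set_printoptions(precision=4,suppress=True)
a=snap('side');t=snap('top')
f=lambda d,x0,y0,x1,y1:cv2.resize(d['image'][y0:y1,x0:x1,::-1],(400,400),interpolation=2)
cv2.imwrite('pics/s7.png',np.hstack([f(a,140,130,260,250),f(t,180,90,300,210)]))
P=cloud(t)
m=(P[...,2]>.10)&(P[...,2]<.132)&(P[...,0]>.45)&(P[...,0]<.566)&(abs(P[...,1]-.02)<.03);Q=P[m]
print('handle',len(Q),np.percentile(Q,[2,50,98],axis=0))
P=cloud(a);m=(P[...,2]>.10)&(P[...,2]<.132)&(P[...,0]>.45)&(P[...,0]<.566)&(abs(P[...,1]-.02)<.03);Q=P[m]
print('handle side',len(Q),np.percentile(Q,[2,50,98],axis=0))
E
```

```text
time: 17.82
tcp_pos: [0.5443, 0.0189, 0.1089]
tcp_rot: [0.051, -3.138, 0.0]
ft_force: [-7.3, -0.6, 1.7]
finger_gap: 0.259
grip_force: 69.4
time: 18.23
tcp_pos: [0.5468, 0.0189, 0.1096]
tcp_rot: [-0.05, 3.14, 0.0]
ft_force: [-0.1, -0.1, -0.3]
finger_gap: 0.608
grip_force: 0.0
time: 18.65
tcp_pos: [0.4663, 0.0189, 0.2322]
tcp_rot: [-0.05, 3.138, 0.0]
ft_force: [0.9, -0.6, 0.9]
finger_gap: 0.608
grip_force: 0.0
time: 19.07
tcp_pos: [0.3324, 0.0188, 0.2308]
tcp_rot: [-0.051, 3.14, 0.0]
ft_force: [0.7, -0.0, 1.1]
finger_gap: 0.999
grip_force: 0.0
handle 158 [[0.5001 0.0049 0.1119]
 [0.5316 0.0172 0.1194]
 [0.5648 0.0279 0.1239]]
handle side 191 [[0.4991 0.0068 0.1066]
 [0.5297 0.0233 0.1179]
 [0.5651 0.0316 0.1235]]
```

View pics/s7.png

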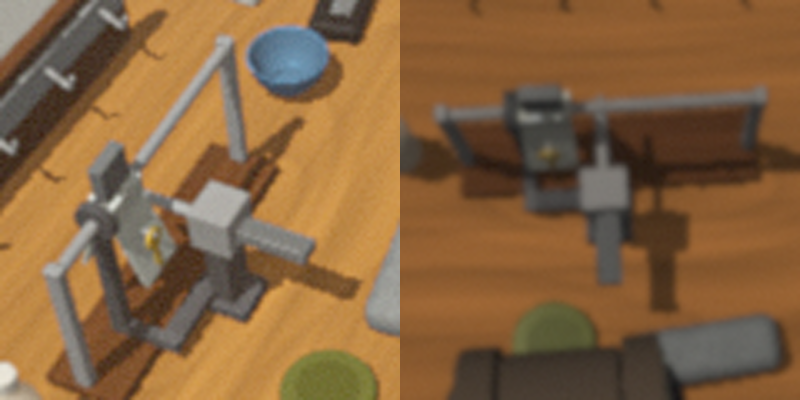

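The handle meets the block at (245,230) in the left panel. The shank passes in front of the bay, and the hanger rests against the collar at (100,210). I'm handing in.

```bash
python3 -m inch '[{"tx":0,"ty":0,"tz":0,"twist":0,"jaw":0},{"tx":0,"ty":0,"tz":0,"twist":0,"jaw":0}]' && python3 -c "
from plant import bot
print(bot.job_done())"
```

```text
time: 19.33
tcp_pos: [0.3372, 0.0189, 0.2295]
tcp_rot: [-0.05, 3.141, 0.0]
ft_force: [0.1, -0.1, -0.1]
finger_gap: 1.001
grip_force: 0.0
the job is handed in; nothing more can be done
None
```

The job is handed in at about 19 s: the grey hanger rests against the stop collar, and the 190 mm pin is through the eyelet block with its handle against it; hand-in returned no verdict.

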